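Fit the battery pack and snap the battery cover onto a field logger

ROBOT

A 6-joint arm with a two-finger parallel gripper is mounted at the origin on a cart in front of the work surface, level with it; the furniture and walls round the work are solid. World frame = base frame: x ahead of the robot, y to its left, z up, the work surface at z = 0. Lengths are in m, angles in rad, forces in N, time in s.
With the tool pointing down it reaches from about 0.425 to 1.125 m from the base axis. Payload 14.9 kg.
Tool frame: the origin (TCP) lies at the very end of the fingers, on their centre line; the grasp point (between the pads) lies 19 mm behind it; z points along the fingers, y is the line along which they close (so a half turn about z gives the same grasp; the last joint's range is limited). The gripper opens to 91 mm and grips with 3 to 60 N. Pads are 32 mm wide; open, the fingers measure 118 mm over their backs; the gripper's body (76 mm by 178 mm) begins 60 mm behind the grasp point.
Start: joints at [-1.17, 0.379, 1.734, -0, 1.028, -0.033], TCP at [0.294, -0.635, 0.214] pointing down, gripper open.
Joint ranges: [-2.77, 2.77], [-0.74, 2.19], [0, 2.66], [-1.06, 4.2], [0.31, 2.87], [-3.08, 3.08]. Speed limits (rad/s): [1.89, 1.89, 2.39, 3.14, 3.14, 3.14].

INTERFACE

Orientations are given as [roll, pitch, yaw] about the fixed x, y, z axes, in that order (R = Rz(yaw) Ry(pitch) Rx(roll)).
In Python, from station import sense, grab_frame, sign_off gives the robot as it stands.
- The arm moves only by the tool arm_command, never from a script. Its argument "series" is a list of rows, each a list of 5 numbers: the closure, from -1 (fully open) to 1 (shut), so that 0 is half open, then the shift along the tool's x, y, z in m, then the turn about the tool's z in degrees. A call has 1 to 8 rows; each row is the pose to reach, as a shift and turn from the pose commanded when the call began, along the tool's axes at that moment; what a row does not reach only later rows make up. A row lasts 1/8 s, in which the tool goes at most 62.5 mm and 10.7 degrees, less where a joint would pass 70% of its speed; a pose out of reach is approached as far as the arm can. A call with a gripper value outside its range is refused whole. The fingers move at their own pace and stop on an object; "squeeze" is the grip in N (left out, the last holds). Time passes only in rows, so rows that repeat a pose let the fingers close. It gives the time, the measured TCP pose, the force, the opening and the grip force at its end, in the units of the state.
- sense(): the state, without advancing time (a new reading comes with each control period).
- grab_frame(name): name is "side" or "top"; returns a dict with "color" (400x640x3 uint8, blue, green, red), "z_map" (400x640 float32, m along the optical axis (not along the pixel's ray), 0 where there is no reading), "intrinsics" (3x3 intrinsics, pixels), "D" ([k1, k2, p1, p2, k3] as OpenCV has them; the pictures are not rectified), "rvec" (rotation vector, rad) and "tvec" (3), from world to camera coordinates, as OpenCV has them. Camera axes: x right, y down, z forward; pixel columns grow to the right and rows downward; lengths in m; the calibration is good to about 2 mm. A picture is of the moment at which its call begins.
- sign_off(): hands the job in; it is judged then, once.
The state is a dict: "t": time; "joints": joint angles; "joint_velocities": joint speeds; "joint_efforts": joint torques, N m; "ee_pos": TCP position; "orientation": TCP orientation; "contact_force": force on the tool from outside, world axes, zero at the start; "moment": the same for the moment, N m; "opening": finger opening in m; "gripper_force": force on a finger pad.
Only numpy, scipy, OpenCV 4.12 (cv2) and the standard library are available. Lean on these libraries where they do the work, as an engineer would, in place of code of your own. Each camera call takes 0.05 s, during which the arm holds its last target. There are 200 camera calls.

TASK

Put the battery pack into its pocket in the field logger, set the battery cover over it and press the cover down until both clips snap shut over it. Then keep pressing the cover down firmly, so that the rubber seal under it stays squeezed: the job finishes while you are still holding the cover pressed down, without letting go of it. Leave the screwdriver, the pH tester and the pen where they are.

Things in the scene. Friction and masses are not known exactly. Their poses are not given: they have to be found in the camera images.
- logger: field logger, flat grey plastic box fixed on the table, 118 (x) x 156 (y) x 34 mm high, ears on its x ends, two cable glands on its +y end. Origin: centre of the underside, z up. On the deck (upper face, 34 mm up): display and three keys on the +y half; battery bay centred 35 mm to the -y side of the origin.
- bay (a point): centre of the battery pocket's floor, 29 mm above the logger's underside, axes as the logger's. Pocket 55 (x) x 32 (y) mm, walls 15 mm high: 5 mm sunk in the deck, 10 mm of round-topped kerb standing on it (6 mm thick, 67 x 44 mm outside). Round the kerb lies the rubber seal; a springy clip stands at each x end; the y sides are free.
- pack: battery pack, four small cells in a black sleeve, a block 52 (x) x 29 (y) x 29 mm high, 95 g, loose on the table. Origin: centre of the underside, z up. Seated in the pocket, its x axis runs along the logger's x (either way round) and its top stands 14 mm above the kerb.
- cover: battery cover, grey cap open below, 76 (x) x 53 (y) x 30 mm high, 3 mm walls, 60 g, loose, open side down. Origin: centre of the lower rim, z up. A snap bead 28 mm wide and 3.5 mm proud on each x end, crest 9 mm above the rim; ribbed long sides 53 mm apart to grip. Fits over the kerb with 1.5 mm play, x along the logger's x, either way round.
- seal (a joint): squeeze of the rubber seal ring, m: 0 free (4 mm above the deck), grows as the cover's rim is pressed on it, 4 N per mm, at most 0.003. Snapped on and left alone the cover stands with its rim about 3 mm above the deck, and the seal squeezed by about 1 mm; pressed firmly, about 2 mm above the deck.
- clip_near (a joint): clip at the bay's -x end, a 22 mm wide upright tongue, tip 27 mm above the deck, 41 to 49 mm from the bay centre. rad: 0 upright (shut); the bead bends it outward to about 0.15 and it springs back to 0 behind it. Lowered level, the cover meets the clips with its rim 12 mm above the deck; push needed grows to some 10 to 18 N and suddenly drops with the rim about 7 mm above the deck.
- clip_far (a joint): clip at the bay's +x end, a 22 mm wide upright tongue, tip 27 mm above the deck, 41 to 49 mm from the bay centre. rad: 0 upright (shut); the bead bends it outward to about 0.15 and it springs back to 0 behind it. 
- screwdriver: bystander: red-handled screwdriver, 136 mm, lying free on the table; leave it alone.
- ph_pen: bystander: yellow pocket pH tester, 157 x 32 x 27 mm, lying free; leave it alone.
- pen: bystander: black and red pen, 141 mm, lying free; leave it alone.
Things that resemble listed ones, but are neither listed nor needed, are in the scene too. What is shaped like the pack but orange is not meant.

How it is judged:
By the outcome, as a careful person would: the job done as asked, in the order asked, and still so for the second after the job is handed in, while the arm keeps its last pose, push and grip.
It also fails if it takes over 72 s, if anything falls off the work surface, if the arm or the gripper's body presses on something with over 40 N, if the wrist force passes 120 N, or if a joint passes its speed limit or range.

## Working session

There is one attempt and no reset: what is moved stays moved. The work goes in short steps, Python scripts to look and compute and a tool call to move; the robot and the scene stay as the last step left them, time stands still between calls to the robot, and variables do not carry over. Pictures are saved under pics/ and viewed, at most 10 in all, crops included, and the job is handed in when it is done.

Besides the shell and the picture viewer there is one more tool, called after ">>>" by a JSON object that holds its "op" and its "data", one argument or row to a line. arm_command: Moves the arm, as the interface text tells. Its arguments: {"type":"object","properties":{"series":{"type":"array"},"squeeze":{"type":"number"}},"required":["series"]}

```bash
mkdir -p pics; cat > h.py <<'E'
import numpy as np, cv2
from station import sense, grab_frame, sign_off
def cloud(f):
    z=f["z_map"]; h,w=z.shape
    u,v=np.meshgrid(np.arange(w),np.arange(h))
    p=cv2.undistortPoints(np.stack([u,v],-1).reshape(-1,1,2).astype(float),f["intrinsics"],f["D"]).reshape(h,w,2)
    c=np.dstack([p*z[...,None],z]); R=cv2.Rodrigues(np.array(f["rvec"],float))[0]
    W=(c-np.array(f["tvec"]).reshape(3))@R
    W[z==0]=np.nan
    return W
E
python3 - <<'E'
from h import *
print(sense())
for n in("top","side"):
    f=grab_frame(n); cv2.imwrite(f"pics/{n}0.png",f["color"]); np.savez(f"{n}0.npz",**f)
    W=cloud(f); print(n,[ (v,u,np.round(W[v,u],3).tolist()) for v in(50,200,350) for u in(100,320,540)])
E
```

```text
{'t': 0.0, 'joints': array([-1.17029344e+00,  3.79408436e-01,  1.73477105e+00,  6.28032747e-06,
        1.02846922e+00, -3.33210550e-02]), 'joint_velocities': array([ 1.65573055e-03,  3.52193462e-05, -2.45942501e-03,  2.26104068e-03,
        7.00722922e-04,  1.49627093e-03]), 'joint_efforts': array([ 3.79826160e-03, -7.63719320e+01, -4.34368837e+01,  6.52142940e-02,
        4.24255198e-02, -6.18564673e-05]), 'ee_pos': array([ 0.29407361, -0.63480999,  0.21329315]), 'orientation': array([-3.14053736e+00, -4.05551250e-05,  4.33820678e-01]), 'contact_force': array([ 0.76549688, -0.00813758,  0.22218754]), 'moment': array([0.02646217, 0.01350491, 0.01172653]), 'gripper_force': 0.0, 'opening': 0.0911786366834738}
top [(50, 100, [0.922, 0.426, 0.001]), (50, 320, [0.878, -0.051, 0.001]), (50, 540, [0.947, -0.648, -0.228]), (200, 100, [0.585, 0.426, 0.006]), (200, 320, [0.544, -0.02, 0.001]), (200, 540, [0.572, -0.662, -0.411]), (350, 100, [0.253, 0.767, -0.752]), (350, 320, [0.18, 0.02, -0.751]), (350, 540, [0.304, -0.117, 0.71])]
side [(50, 100, [0.1, -0.032, 0.358]), (50, 320, [0.571, 1.53, 0.301]), (50, 540, [1.072, 0.159, 0.376]), (200, 100, [0.067, -0.07, 0.054]), (200, 320, [0.545, 0.081, 0.0]), (200, 540, [0.878, -0.287, 0.165]), (350, 100, [0.022, -0.121, -0.317]), (350, 320, [0.556, -0.009, -0.409]), (350, 540, [1.121, -0.079, -0.34])]
```

View pics/top0.png

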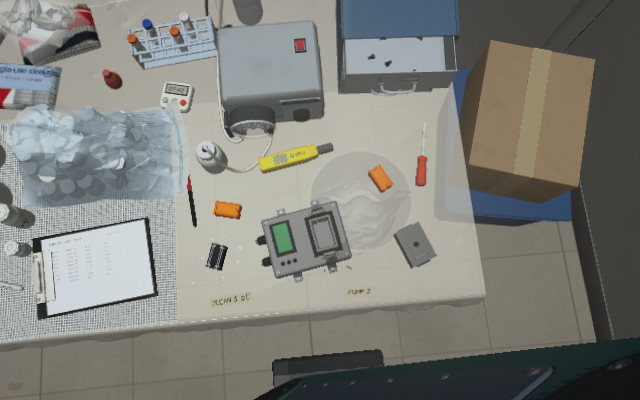

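View pics/side0.png

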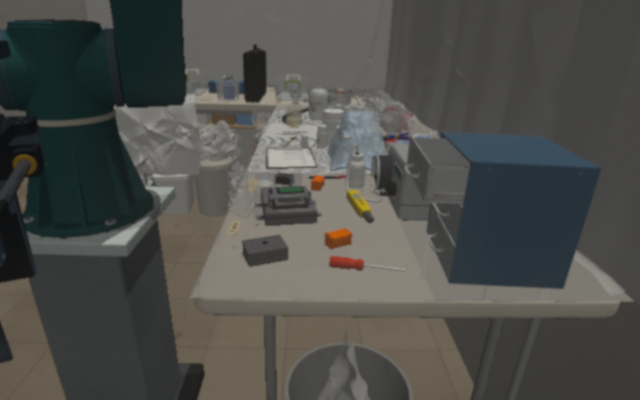

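The top view shows three things that could be the pack: the black block at (217,256), an orange one at (228,210) and an orange one at (380,178). Going by the description, I choose the black one. The cover is the grey cap at (415,245), and the logger is at (307,240) with its bay at (326,233). The side view agrees, with the cover at (265,248) and the logger at (288,203).

```bash
cat >> h.py <<'E'
def rect(W,box,z0,z1):
    u0,v0,u1,v1=box; P=W[v0:v1,u0:u1].reshape(-1,3); P=P[(P[:,2]>z0)&(P[:,2]<z1)]
    (c,s,a)=cv2.minAreaRect((P[:,:2]*1000).astype(np.float32))
    return len(P),np.round(c,1),np.round(s,1),round(a,1),np.round(np.percentile(P[:,2],[5,50,95])*1000,1)
E
python3 - <<'E'
from h import *
f=dict(np.load("top0.npz")); W=cloud(f)
print("pack",rect(W,(200,238,234,275),.022,.04))
print("cover",rect(W,(388,218,442,272),.022,.045), rect(W,(388,218,442,272),.01,.045))
print("logger",rect(W,(250,195,365,285),.026,.08))
print("kerb",rect(W,(300,200,350,265),.040,.050))
print("tips",rect(W,(290,195,365,275),.053,.08))
print("noise",np.nanstd(W[290:300,300:330,2]), "film",np.round(W[180:245:15,325:410:10,2],3))
for n,(u0,v0,u1,v1) in dict(a=(190,190,450,290)).items():
    cv2.imwrite("pics/crop.png",cv2.resize(f["color"][v0:v1,u0:u1],None,fx=3,fy=3,interpolation=cv2.INTER_CUBIC))
E
```

```text
pack (378, array([446. , 194.2]), array([29. , 50.3]), 71.2, array([23.7, 28. , 30.8]))
cover (1054, array([ 432.4, -197.9]), array([74.5, 55.1]), 21.2, array([27.3, 30.3, 33.2])) (1122, array([ 432.3, -197.6]), array([82.1, 55. ]), 21.8, array([19.3, 30.2, 33.1]))
logger (4724, array([461.9,  22.9]), array([118.4, 171.5]), 9.9, array([28.7, 34.5, 44.1]))
kerb (366, array([469., -19.]), array([96.2, 54.1]), 10.0, array([40.3, 43.1, 46.4]))
tips (87, array([469.4, -18.7]), array([99.4, 21.7]), 10.4, array([53.5, 58.2, 61.6]))
noise 0.0016903148459668802 film [[-0.002 -0.001  0.001  0.001  0.002  0.025  0.03   0.002  0.002]
 [ 0.     0.     0.002  0.003  0.002  0.003  0.001  0.    -0.001]
 [ 0.033  0.032 -0.001  0.004  0.001  0.001  0.003  0.002  0.003]
 [ 0.027  0.04   0.004  0.002  0.002  0.001  0.001  0.001 -0.001]
 [ 0.03   0.042  0.033  0.001 -0.001  0.003  0.    -0.001  0.03 ]]
```

View pics/crop.png

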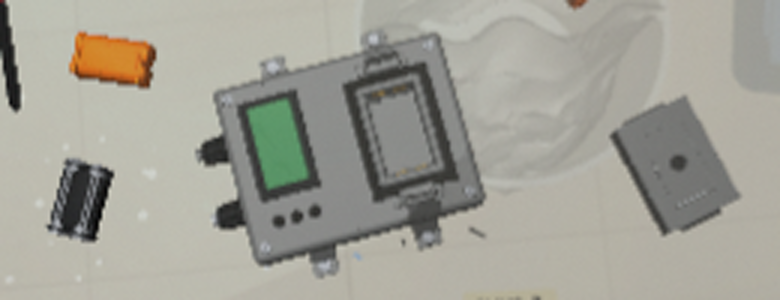

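The crop shows the chosen black-and-silver pack at crop (80,200), which is full-frame (217,257). The clips and kerb round the bay and the cover's beads are also clear.

```bash
cat >> h.py <<'E'
from scipy.spatial.transform import Rotation as Ro
def go(x,y,z,yawdeg):
    s=sense(); R=Ro.from_euler('xyz',s["orientation"]).as_matrix()
    d=R.T@(np.array([x,y,z])-s["ee_pos"]); y0=np.degrees(s["orientation"][2])
    print("t",round(s["t"],2),"pos",np.round(s["ee_pos"],4),"yaw",round(y0,1),"F",np.round(s["contact_force"],1),"open",round(s["opening"],4),"-> shift",np.round(d,4),"turn",round(-((yawdeg-y0+90)%180-90),2))
E
python3 -c "
from h import *
go(.46,-.2,.15,-18.8)"
```

```text
t 0.1 pos [ 0.2941 -0.6349  0.2134] yaw 24.9 F [ 0.3 -0.   0.1] open 0.0911 -> shift [ 0.3333 -0.3248  0.0637] turn 43.65
```

>>> {"op": "arm_command", "data": {
  "series": [
    [-1,0.333,-0.325,0.063,43.65],
    [-1,0.333,-0.325,0.063,43.65],
    [-1,0.333,-0.325,0.063,43.65],
    [-1,0.333,-0.325,0.063,43.65],
    [-1,0.333,-0.325,0.063,43.65],
    [-1,0.333,-0.325,0.063,43.65],
    [-1,0.333,-0.325,0.063,43.65],
    [-1,0.333,-0.325,0.063,43.65]
  ]
}}

```text
t: 1.1
ee_pos: [0.4599, -0.1977, 0.1504]
orientation: [-3.141, 0.001, -0.326]
contact_force: [-0.3, -0.4, -0.4]
opening: 0.0914
gripper_force: 0.0
```

```bash
python3 -c "
from h import *
go(.446,.1942,.12,-18.8)"
```

```text
t 1.1 pos [ 0.4599 -0.1977  0.1504] yaw -18.7 F [-0.3 -0.4 -0.4] open 0.0914 -> shift [-0.1388 -0.3668  0.0306] turn 0.1
```

>>> {"op": "arm_command", "data": {
  "series": [
    [-1,-0.139,-0.367,0.03,0.0],
    [-1,-0.139,-0.367,0.03,0.0],
    [-1,-0.139,-0.367,0.03,0.0],
    [-1,-0.139,-0.367,0.03,0.0],
    [-1,-0.139,-0.367,0.03,0.0],
    [-1,-0.139,-0.367,0.03,0.0],
    [-1,-0.139,-0.367,0.03,0.0],
    [-1,-0.139,-0.367,0.03,0.0]
  ]
}}

```text
t: 2.1
ee_pos: [0.4461, 0.1924, 0.1207]
orientation: [3.141, 0.0, -0.326]
contact_force: [0.5, -0.3, 0.6]
opening: 0.0913
gripper_force: 0.0
```

```bash
python3 -c "
from h import *
go(.446,.1942,.014,-18.8)"
```

```text
t 2.1 pos [0.4461 0.1924 0.1207] yaw -18.7 F [ 0.5 -0.3  0.6] open 0.0913 -> shift [-0.0007 -0.0017  0.1067] turn 0.12
```

>>> {"op": "arm_command", "data": {
  "series": [
    [-1,-0.001,-0.002,0.05,0.1],
    [-1,-0.001,-0.002,0.09,0.1],
    [-1,-0.001,-0.002,0.107,0.1],
    [-1,-0.001,-0.002,0.107,0.1],
    [1,-0.001,-0.002,0.107,0.1],
    [1,-0.001,-0.002,0.107,0.1],
    [1,-0.001,-0.002,0.107,0.1],
    [1,-0.001,-0.002,0.107,0.1]
  ],
  "squeeze": 25
}}

```text
t: 3.1
ee_pos: [0.4463, 0.1942, 0.0143]
orientation: [-3.141, -0.0, -0.33]
contact_force: [-0.1, -0.6, 1.2]
opening: 0.0541
gripper_force: 0.0
```

>>> {"op": "arm_command", "data": {
  "series": [
    [1,0,0,0,0],
    [1,0,0,0,0],
    [1,0,0,0,0],
    [1,0,0,0,0]
  ]
}}

```text
t: 3.6
ee_pos: [0.4461, 0.1941, 0.0139]
orientation: [-3.142, 0.0, -0.33]
contact_force: [0.1, 0.5, -0.3]
opening: 0.0286
gripper_force: 25.0
```

```bash
python3 -c "
from h import *
go(.4692,-.0189,.12,10.1)"
```

```text
t 3.6 pos [0.4461 0.1941 0.0139] yaw -18.9 F [ 0.1  0.5 -0.3] open 0.0286 -> shift [ 0.0908  0.1941 -0.1061] turn -28.99
```

>>> {"op": "arm_command", "data": {
  "series": [
    [1,0,0,-0.05,0],
    [1,0,0,-0.1,0],
    [1,0.045,0.1,-0.106,-10],
    [1,0.091,0.194,-0.106,-20],
    [1,0.091,0.194,-0.106,-29],
    [1,0.091,0.194,-0.106,-29],
    [1,0.091,0.194,-0.106,-29],
    [1,0.091,0.194,-0.106,-29]
  ]
}}

```text
t: 4.6
ee_pos: [0.4691, -0.0188, 0.1198]
orientation: [-3.141, 0.0, 0.175]
contact_force: [-0.5, 1.1, -1.3]
opening: 0.0291
gripper_force: 25.0
```

```bash
python3 - <<'E'
from h import *
go(.4692,-.0189,.062,10.1)
f=grab_frame("top"); cv2.imwrite("pics/t1.png",cv2.resize(f["color"][150:300,180:460],None,fx=2.5,fy=2.5))
g=grab_frame("side"); s=cv2.resize(g["color"][120:280,220:380],None,fx=3.5,fy=3.5); cv2.imwrite("pics/s1.png",s)
E
```

```text
t 4.6 pos [ 0.4691 -0.0188  0.1198] yaw 10.0 F [-0.5  1.1 -1.3] open 0.0291 -> shift [0.0001 0.0001 0.0578] turn -0.05
```

View pics/s1.png

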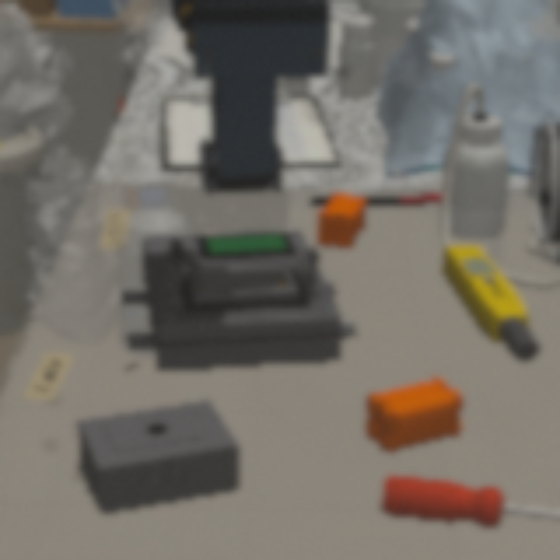

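The held pack shows dark between the fingers at about (240,165), above the bay at (250,275). I'll check its x offset in the side depth map.

```bash
python3 - <<'E'
from h import *
f=grab_frame("side"); W=cloud(f); t=np.radians(10.1)
d=W-np.array([.4692,-.0189,0]); X=d[...,0]*np.cos(t)+d[...,1]*np.sin(t); Y=-d[...,0]*np.sin(t)+d[...,1]*np.cos(t); Z=W[...,2]
for n,z0,z1,y0,y1 in(("pack",.105,.13,-.03,.03),("clips",.05,.063,-.015,.015),("logger",.015,.03,-.06,.0)):
    m=(Z>z0)&(Z<z1)&(abs(X)<.09)&(Y>y0)&(Y<y1); print(n,m.sum(),np.round(1000*np.percentile(X[m],[0,2,98,100]),1),np.round(1000*np.percentile(Y[m],[2,50,98]),1),np.round(1000*np.percentile(Z[m],[0,100]),1))
m=(Z>.105)&(Z<.13)&(abs(X)<.06)&(abs(Y)<.03)
for v in np.unique(np.where(m)[0]): 
    r=m[v]; print(v,np.round(1000*X[v][r].min(),1),np.round(1000*X[v][r].max(),1),np.round(1000*np.median(Z[v][r]),1))
E
```

```text
pack 212 [-24.  -23.9  24.2  26.9] [-25.2 -14.5  10.4] [106.8 130. ]
clips 54 [-47.3 -46.6  50.6  51.1] [-12.9  -4.1   7.6] [50.2 62. ]
logger 327 [-56.7 -56.1  57.6  59.2] [-45.6 -42.9 -39. ] [15.  29.9]
162 -23.7 -23.7 129.0
163 -23.7 -23.7 126.4
164 -23.7 -23.7 124.3
165 -23.8 25.5 129.2
166 -23.7 25.5 128.2
167 -24.0 24.0 127.6
168 -23.9 23.7 125.1
169 -23.9 23.5 122.6
170 -24.0 26.9 119.4
171 -23.8 26.6 115.6
172 -24.0 24.2 113.5
173 -23.9 24.1 110.8
174 -23.7 23.9 108.5
175 -19.8 -19.8 107.0
```

>>> {"op": "arm_command", "data": {
  "series": [
    [1,0.0008,0,0.03,0],
    [1,0.0008,0,0.05,0],
    [1,0.0008,0,0.06,0],
    [1,0.0008,0,0.064,0],
    [1,0.0008,0,0.067,0],
    [1,0.0008,0,0.067,0]
  ]
}}

```text
t: 5.5
ee_pos: [0.4704, -0.0187, 0.0532]
orientation: [3.141, -0.0, 0.176]
contact_force: [0.2, -0.7, -0.7]
opening: 0.029
gripper_force: 25.0
```

>>> {"op": "arm_command", "data": {
  "series": [
    [1,0,0,0.003,0],
    [1,0,0,0.005,0],
    [1,0,0,0.007,0],
    [1,0,0,0.007,0]
  ]
}}

```text
t: 6.0
ee_pos: [0.4701, -0.0188, 0.0458]
orientation: [-3.141, 0.0, 0.176]
contact_force: [-0.5, -0.1, -1.2]
opening: 0.0286
gripper_force: 25.0
```

>>> {"op": "arm_command", "data": {
  "series": [
    [-0.2,0,0,0,0],
    [-0.2,0,0,0,0],
    [-0.2,0,0,0,0],
    [-0.2,0,0,-0.05,0],
    [-0.2,0,0,-0.08,0],
    [-1,0,0.1,-0.08,-5],
    [-1,0,0.16,-0.08,-11],
    [-1,0,0.16,-0.08,-11]
  ]
}}

```text
t: 7.0
ee_pos: [0.4987, -0.1788, 0.1263]
orientation: [3.141, -0.001, 0.369]
contact_force: [-0.2, 1.0, -0.2]
opening: 0.0817
gripper_force: 0.0
```

```bash
python3 - <<'E'
from h import *
f=grab_frame("top"); W=cloud(f); cv2.imwrite("pics/t2.png",cv2.resize(f["color"][170:300,230:460],None,fx=3.4,fy=3.4))
print("pack",rect(W,(305,205,350,262),.050,.075),rect(W,(312,215,342,252),.050,.075))
print("tips",rect(W,(290,195,365,275),.053,.08))
print("cover",rect(W,(388,218,442,272),.022,.045))
go(.4324,-.1978,.11,21.2)
E
```

```text
pack (526, array([469.3, -20. ]), array([99., 29.]), 10.3, array([51.3, 57. , 60.5])) (396, array([462.2, -21.3]), array([65.8, 29. ]), 10.3, array([52.8, 57.2, 60. ]))
tips (457, array([469.3, -19.9]), array([99. , 28.2]), 10.0, array([54.2, 57.3, 60.8]))Traceback (most recent call last):
  File "<stdin>", line 5, in <module>
  File "h.py", line 14, in rect
    return len(P),np.round(c,1),np.round(s,1),round(a,1),np.round(np.percentile(P[:,2],[5,50,95])*1000,1)
                                                                  ~~~~~~~~~~~~~^^^^^^^^^^^^^^^^^^
    return _quantile_unchecked(
        a, q, axis, out, overwrite_input, method, keepdims, weights)
    return _ureduce(a,
                    func=_quantile_ureduce_func,
    ...<5 lines>...
                    overwrite_input=overwrite_input,
                    method=method)
    r = func(a, **kwargs)
    result = _quantile(arr,
                       quantiles=q,
    ...<2 lines>...
                       out=out,
                       weights=wgt)
    slices_having_nans = np.isnan(arr[-1, ...])
                                  ~~~^^^^^^^^^
IndexError: index -1 is out of bounds for axis 0 with size 0
```

View pics/t2.png

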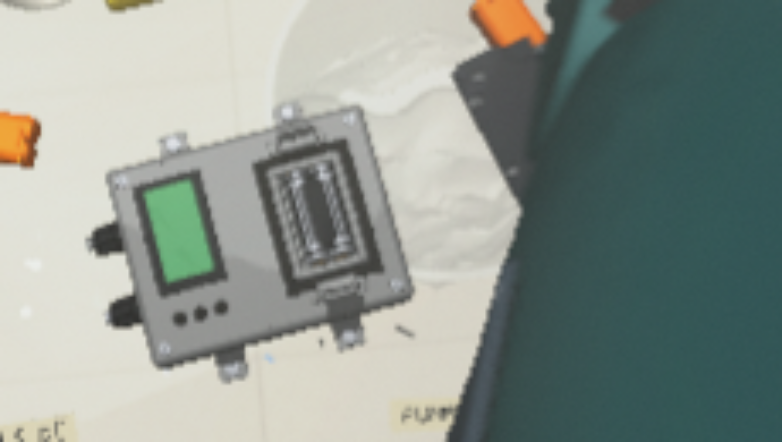

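The pack sits in the pocket at (315,210) in the crop, with its top at about 57–58 mm, so it is fully seated. Next is the cover.

```bash
python3 -c "
from h import *
go(.4324,-.1978,.06,21.2)"
```

```text
t 7.05 pos [ 0.4996 -0.1812  0.1265] yaw 21.0 F [-0.1  0.   0.9] open 0.0861 -> shift [-0.0688 -0.0087  0.0664] turn -0.18
```

>>> {"op": "arm_command", "data": {
  "series": [
    [-1,-0.05,-0.009,0,0],
    [-1,-0.069,-0.009,0.03,-0.2],
    [-1,-0.069,-0.009,0.066,-0.2],
    [-1,-0.069,-0.009,0.066,-0.2],
    [-1,-0.069,-0.009,0.066,-0.2]
  ]
}}

```text
t: 7.68
ee_pos: [0.4313, -0.1929, 0.0608]
orientation: [3.141, -0.0, 0.372]
contact_force: [-0.2, -0.1, -0.8]
opening: 0.0913
gripper_force: 0.0
```

```bash
python3 -c "
from h import *
go(.4324,-.1978,.008,21.2)"
```

```text
t 7.67 pos [ 0.4313 -0.1929  0.0608] yaw 21.3 F [-0.2 -0.1 -0.8] open 0.0913 -> shift [-0.0008  0.005   0.0528] turn 0.12
```

>>> {"op": "arm_command", "data": {
  "series": [
    [-1,-0.001,0.005,0.01,0.1],
    [-1,-0.001,0.005,0.035,0.1],
    [-1,-0.001,0.005,0.053,0.1],
    [-1,-0.001,0.005,0.053,0.1],
    [1,-0.001,0.005,0.053,0.1],
    [1,-0.001,0.005,0.053,0.1],
    [1,-0.001,0.005,0.053,0.1],
    [1,-0.001,0.005,0.053,0.1]
  ],
  "squeeze": 55
}}

```text
t: 8.68
ee_pos: [0.4317, -0.1978, 0.0072]
orientation: [3.141, -0.0, 0.37]
contact_force: [-1.0, 0.3, 0.7]
opening: 0.0538
gripper_force: 0.1
```

>>> {"op": "arm_command", "data": {
  "series": [
    [1,0,0,0,0],
    [1,0,0,0,0]
  ]
}}

```text
t: 8.93
ee_pos: [0.4317, -0.1978, 0.0072]
orientation: [3.141, -0.0, 0.37]
contact_force: [-1.3, 0.4, 7.0]
opening: 0.053
gripper_force: 55.0
```

```bash
python3 -c "
from h import *
go(.4692,-.0189,.12,10.1)"
```

```text
t 8.93 pos [ 0.4317 -0.1978  0.0072] yaw 21.2 F [-1.3  0.4  7. ] open 0.053 -> shift [ 0.0997 -0.1532 -0.1128] turn 11.11
```

>>> {"op": "arm_command", "data": {
  "series": [
    [1,0,0,-0.05,0],
    [1,0,0,-0.1,0],
    [1,0.05,-0.077,-0.113,5],
    [1,0.1,-0.153,-0.113,11.1],
    [1,0.1,-0.153,-0.113,11.1],
    [1,0.1,-0.153,-0.113,11.1],
    [1,0.1,-0.153,-0.113,11.1],
    [1,0.1,-0.153,-0.113,11.1]
  ]
}}

```text
t: 9.93
ee_pos: [0.4692, -0.0199, 0.1198]
orientation: [-3.142, 0.0, 0.175]
contact_force: [-0.9, 0.4, -1.2]
opening: 0.053
gripper_force: 55.0
```

```bash
python3 - <<'E'
from h import *
go(.4692,-.0189,.12,10.1)
g=grab_frame("side"); W=cloud(g); t=np.radians(10.1)
cv2.imwrite("pics/s3.png",cv2.resize(g["color"][120:240,220:380],None,fx=4,fy=4))
d=W-np.array([.4692,-.0189,0]); X=d[...,0]*np.cos(t)+d[...,1]*np.sin(t); Y=-d[...,0]*np.sin(t)+d[...,1]*np.cos(t); Z=W[...,2]
for n,z0,z1,y0,y1 in(("cover",.115,.141,-.035,.03),("clips",.05,.063,-.015,.015),("logger",.015,.03,-.06,.0)):
    m=(Z>z0)&(Z<z1)&(abs(X)<.09)&(Y>y0)&(Y<y1); print(n,m.sum(),np.round(1000*np.percentile(X[m],[0,2,98,100]),1),np.round(1000*np.percentile(Y[m],[2,50,98]),1),np.round(1000*np.percentile(Z[m],[0,100]),1))
m=(Z>.105)&(Z<.145)&(abs(X)<.06)&(Y>-.04)&(Y<0)
for v in np.unique(np.where(m)[0]): 
    r=m[v]; print(v,np.round(1000*X[v][r].min(),1),np.round(1000*X[v][r].max(),1),np.round(1000*np.median(Z[v][r]),1),np.round(1000*np.median(Y[v][r]),1))
E
```

```text
t 9.93 pos [ 0.4692 -0.0199  0.1198] yaw 10.0 F [-0.9  0.4 -1.2] open 0.053 -> shift [ 0.0002 -0.001  -0.0002] turn -0.08
cover 270 [-38.7 -37.1  38.9  43.8] [-34. -28.   5.] [115.1 141. ]
clips 190 [-47.2 -45.2  49.7  51.1] [-14.8  -8.7   9. ] [50.3 61.5]
logger 334 [-56.7 -56.1  56.8  59.1] [-46.  -42.5 -38.9] [15. 30.]
157 -14.0 38.2 143.2 -3.3
158 -33.5 39.4 142.6 -7.2
159 -34.3 38.2 142.9 -15.2
160 -34.6 39.4 142.5 -19.3
161 -35.1 38.6 142.3 -25.4
162 -35.3 39.1 141.6 -28.4
163 -35.2 38.8 140.1 -31.0
164 -35.4 38.8 137.4 -29.8
165 -35.3 38.8 135.7 -30.3
166 -35.3 38.8 133.1 -30.1
167 -38.0 43.8 130.7 -29.4
168 -38.7 43.2 128.1 -29.6
169 -37.6 38.6 126.4 -29.7
170 -37.2 39.2 124.1 -30.5
171 -35.3 38.9 121.9 -29.8
172 -35.2 39.3 119.7 -30.8
173 -34.1 38.9 115.9 -28.0
174 -34.1 17.4 114.2 -27.9
```

View pics/s3.png

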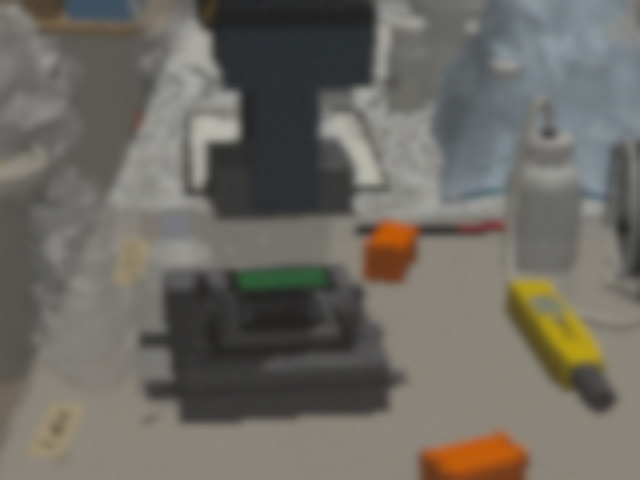

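The side view shows the cover held level at (285,175), centred over the bay at (285,305). It lines up with the clips to about 0.5 mm.

>>> {"op": "arm_command", "data": {
  "series": [
    [1,0,-0.0005,0.03,0],
    [1,0,-0.0005,0.05,0],
    [1,0,-0.0005,0.06,0],
    [1,0,-0.0005,0.063,0],
    [1,0,-0.0005,0.063,0],
    [1,0,-0.0005,0.063,0]
  ]
}}

```text
t: 10.72
ee_pos: [0.4694, -0.0185, 0.0574]
orientation: [3.141, -0.0, 0.176]
contact_force: [-2.0, -0.3, -2.0]
opening: 0.0527
gripper_force: 55.0
```

>>> {"op": "arm_command", "data": {
  "series": [
    [1,0,0,0.0015,0],
    [1,0,0,0.003,0],
    [1,0,0,0.005,0],
    [1,0,0,0.005,0]
  ],
  "squeeze": 60
}}

```text
t: 11.22
ee_pos: [0.4694, -0.0184, 0.0518]
orientation: [-3.142, -0.0, 0.176]
contact_force: [-1.3, -0.1, 0.8]
opening: 0.0526
gripper_force: 60.0
```

>>> {"op": "arm_command", "data": {
  "series": [
    [1,0,0,0.001,0],
    [1,0,0,0.002,0],
    [1,0,0,0.002,0]
  ]
}}

```text
t: 11.6
ee_pos: [0.4701, -0.0186, 0.0504]
orientation: [3.141, -0.001, 0.176]
contact_force: [-1.3, -0.7, 8.3]
opening: 0.053
gripper_force: 60.0
```

>>> {"op": "arm_command", "data": {
  "series": [
    [1,0,0,0.001,0],
    [1,0,0,0.002,0],
    [1,0,0,0.002,0]
  ]
}}

```text
t: 11.98
ee_pos: [0.4694, -0.0185, 0.0479]
orientation: [3.142, -0.0, 0.176]
contact_force: [-0.8, -1.9, 0.4]
opening: 0.0527
gripper_force: 60.0
```

>>> {"op": "arm_command", "data": {
  "series": [
    [1,0,0,0.001,0],
    [1,0,0,0.002,0],
    [1,0,0,0.003,0],
    [1,0,0,0.003,0]
  ]
}}

```text
t: 12.48
ee_pos: [0.4691, -0.0184, 0.0446]
orientation: [-3.141, 0.0, 0.176]
contact_force: [-0.4, -0.5, -8.5]
opening: 0.053
gripper_force: 60.0
```

>>> {"op": "arm_command", "data": {
  "series": [
    [1,0,0,0.001,0],
    [1,0,0,0.002,0],
    [1,0,0,0.002,0],
    [1,0,0,0.002,0]
  ]
}}

```text
t: 12.98
ee_pos: [0.4692, -0.0184, 0.0432]
orientation: [-3.141, 0.0, 0.176]
contact_force: [-5.7, 0.6, 7.2]
opening: 0.0528
gripper_force: 60.0
```

>>> {"op": "arm_command", "data": {
  "series": [
    [1,0,0,0.0005,0],
    [1,0,0,0.001,0],
    [1,0,0,0.001,0],
    [1,0,0,0.001,0]
  ]
}}

```text
t: 13.48
ee_pos: [0.4692, -0.0184, 0.0423]
orientation: [-3.141, 0.0, 0.176]
contact_force: [-6.2, 0.7, 9.7]
opening: 0.0525
gripper_force: 60.0
```

```bash
python3 - <<'E'
from h import *
go(.4692,-.0189,.042,10.1)
g=grab_frame("side"); W=cloud(g); t=np.radians(10.1)
a=cv2.resize(g["color"][150:230,245:335],None,fx=6,fy=6,interpolation=cv2.INTER_CUBIC)
cv2.imwrite("pics/s4.png",cv2.convertScaleAbs(a,alpha=1.8,beta=10))
d=W-np.array([.4692,-.0189,0]); X=d[...,0]*np.cos(t)+d[...,1]*np.sin(t); Y=-d[...,0]*np.sin(t)+d[...,1]*np.cos(t); Z=W[...,2]
for lo,hi in((-.06,-.042),(.042,.06)):
    m=(Z>.047)&(Z<.066)&(X>lo)&(X<hi)&(abs(Y)<.02); print(m.sum(),np.round(1000*np.c_[X[m],Y[m],Z[m]][::max(1,m.sum()//14)],1).tolist())
m=(abs(Y)<.035)&(Z>.06)&(Z<.075)&(abs(X)>.02)&(abs(X)<.036); 
for s in(-1,1): q=m&(X*s>0); print("top",s,q.sum(),np.round(1000*np.percentile(Z[q],[50,90,98]),1))
E
```

```text
t 13.47 pos [ 0.4692 -0.0184  0.0423] yaw 10.1 F [-6.2  0.7  9.7] open 0.0525 -> shift [-0.0001  0.0005  0.0003] turn 0.0
14 [[-47.4, 5.2, 61.2], [-45.1, 6.1, 60.7], [-45.6, -0.4, 60.9], [-45.8, -3.4, 59.8], [-43.1, 3.1, 56.9], [-46.5, -11.3, 60.6], [-44.0, -7.4, 58.9], [-44.4, -12.6, 58.6], [-44.2, -9.8, 55.1], [-44.2, -9.0, 52.4], [-42.3, -13.0, 53.9], [-43.9, -4.3, 47.9], [-42.0, -9.2, 49.9], [-42.2, -11.0, 48.2]]
24 [[50.9, 6.2, 60.9], [49.0, 8.4, 57.7], [50.1, 1.8, 60.2], [52.5, 2.4, 59.9], [48.7, 6.2, 56.1], [49.7, -0.7, 58.8], [50.8, -6.8, 61.2], [46.8, 8.4, 52.8], [47.8, 1.2, 55.7], [48.9, -5.0, 58.1], [50.2, -10.3, 60.2], [52.4, -10.8, 60.3], [47.4, -0.9, 54.1], [48.6, -6.9, 56.4], [50.4, -9.8, 57.6], [47.1, -2.9, 52.4], [48.2, -9.5, 55.1], [49.8, -13.1, 56.5], [46.3, -7.9, 52.1], [47.8, -11.7, 53.6], [46.2, -8.6, 49.9], [48.3, -9.4, 50.1], [45.9, -10.1, 48.1], [48.5, -8.6, 47.4]]
top -1 79 [65.  66.  66.4]
top 1 53 [65.1 65.9 66.3]
```

View pics/s4.png

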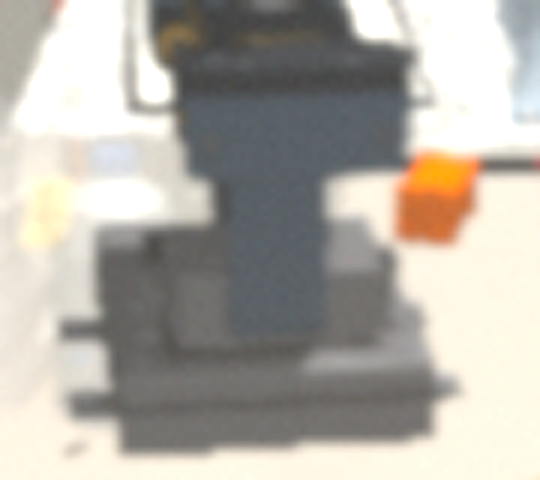

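The cover sits level at (280,300) in the crop, its top at about 65.5 mm on both sides, so the rim is roughly 1.5–2 mm above the deck. A sideways force of −6 N in x remains, so I'll ease the cover toward −x and press slightly more.

>>> {"op": "arm_command", "data": {
  "series": [
    [1,-0.0005,0,0,0],
    [1,-0.001,0,0.0003,0],
    [1,-0.001,0,0.0003,0],
    [1,-0.001,0,0.0003,0]
  ]
}}

```text
t: 14.02
ee_pos: [0.4692, -0.0185, 0.0423]
orientation: [3.142, -0.001, 0.176]
contact_force: [-3.4, 4.8, 11.2]
opening: 0.0526
gripper_force: 60.0
```

```bash
python3 - <<'E'
from h import *
go(.4692,-.0189,.042,10.1)
t=np.radians(10.1)
for z0 in (0,):
  for src in("before","now"):
    g=dict(np.load("side0.npz")) if src=="before" else grab_frame("side")
    W=cloud(g); d=W-np.array([.4692,-.0189,0]); X=d[...,0]*np.cos(t)+d[...,1]*np.sin(t); Y=-d[...,0]*np.sin(t)+d[...,1]*np.cos(t); Z=W[...,2]
    for lo,hi in((-.06,-.0405),(.0405,.06)):
      m=(Z>.055)&(Z<.066)&(X>lo)&(X<hi)&(abs(Y)<.02); print(src,m.sum(),np.round(1000*np.percentile(X[m],[0,10,50,90,100]),1))
E
```

```text
t 14.03 pos [ 0.4692 -0.0185  0.0423] yaw 10.1 F [-3.4  4.8 11.2] open 0.0526 -> shift [-0.      0.0004  0.0003] turn -0.01
before 8 [-47.1 -46.5 -45.4 -44.3 -44.1]
before 12 [47.8 47.9 49.2 50.8 51.1]
now 9 [-47.3 -46.6 -44.8 -43.6 -43. ]
now 12 [47.6 48.3 49.7 51.  52.4]
```

>>> {"op": "arm_command", "data": {
  "series": [
    [1,0,0,0.0005,0],
    [1,0,0,0.0005,0],
    [1,0,0,0.0005,0],
    [1,0,0,0.0005,0],
    [1,0,0,0.0005,0],
    [1,0,0,0.0005,0],
    [1,0,0,0.0005,0],
    [1,0,0,0.0005,0]
  ]
}}

```text
t: 15.08
ee_pos: [0.4692, -0.0185, 0.0421]
orientation: [3.142, -0.001, 0.176]
contact_force: [-6.1, 3.9, 19.0]
opening: 0.0527
gripper_force: 60.0
```

```bash
python3 -c "
from h import *
print(sign_off())"
```

```text
the job is handed in; nothing more can be done
None
```

The pack is in its pocket and the cover is on; its level seating, the push dropping as it snapped and both clips measuring upright indicate they are shut. I handed the job in at about 15 s, still pressing the cover down with about 19 N, and no verdict came back.

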